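Clear the tube crib into the colour-coded cradles

TASK

Take apart the crisscross stack of four painted square steel tubes on the bench and lay each tube in the cradle of its own colour: flat on both saddles between the lips, with its ends about level with the cradle's ends. Set the tubes down rather than dropping them, and leave the copper tin and the spray can where they stand.

Things in the scene. Friction and masses are not known exactly. Their poses are not given: they have to be found in the camera images.
- red_tube_mid (a point): Centre of the loose red steel square tube: 160 mm long, 30 x 30 mm section, about 0.35 kg, painted red all over but for 6 mm of bare steel at each end. x runs along the tube (both ends alike), z up. Starts in the lower layer of the crib, on two battens 20 mm above the bench (12 mm free under its middle), beside blue (90 mm centre to centre).
- yellow_tube_mid (a point): Centre of the loose yellow steel square tube: 160 mm long, 30 x 30 mm section, about 0.35 kg, painted yellow all over but for 6 mm of bare steel at each end. x runs along the tube (both ends alike), z up. Starts in the upper layer, across red and blue, beside green (90 mm centre to centre).
- blue_tube_mid (a point): Centre of the loose blue steel square tube: 160 mm long, 30 x 30 mm section, about 0.35 kg, painted blue all over but for 6 mm of bare steel at each end. x runs along the tube (both ends alike), z up. Starts in the lower layer of the crib, on two battens 20 mm above the bench (12 mm free under its middle), beside red (90 mm centre to centre).
- green_tube_mid (a point): Centre of the loose green steel square tube: 160 mm long, 30 x 30 mm section, about 0.35 kg, painted green all over but for 6 mm of bare steel at each end. x runs along the tube (both ends alike), z up. Starts in the upper layer, across red and blue, beside yellow (90 mm centre to centre).
- red_seat (a point): Fixed, all-red cradle; x along it. Base plate 160 x 56 x 6 mm; two saddles (20 mm long, 56 wide, tops 18 mm above bench) 55 mm either side of the middle, each with two side lips (14 mm higher, 48 mm clear between). Middle 90 mm is open down to the base plate. This point: mid-cradle, level with saddle tops. A seated tube lies along x, its centre 15 mm above this point.
- yellow_seat (a point): Fixed, all-yellow cradle; x along it. Base plate 160 x 56 x 6 mm; two saddles (20 mm long, 56 wide, tops 18 mm above bench) 55 mm either side of the middle, each with two side lips (14 mm higher, 48 mm clear between). Middle 90 mm is open down to the base plate. This point: mid-cradle, level with saddle tops. A seated tube lies along x, its centre 15 mm above this point.
- blue_seat (a point): Fixed, all-blue cradle; x along it. Base plate 160 x 56 x 6 mm; two saddles (20 mm long, 56 wide, tops 18 mm above bench) 55 mm either side of the middle, each with two side lips (14 mm higher, 48 mm clear between). Middle 90 mm is open down to the base plate. This point: mid-cradle, level with saddle tops. A seated tube lies along x, its centre 15 mm above this point.
- green_seat (a point): Fixed, all-green cradle; x along it. Base plate 160 x 56 x 6 mm; two saddles (20 mm long, 56 wide, tops 18 mm above bench) 55 mm either side of the middle, each with two side lips (14 mm higher, 48 mm clear between). Middle 90 mm is open down to the base plate. This point: mid-cradle, level with saddle tops. A seated tube lies along x, its centre 15 mm above this point.
- paste_tin_mid (a point): Centre of a loose copper tin, 76 mm across, 46 mm high, a bystander beyond the crib. To be left alone.
- spray_can_mid (a point): Centre of a loose white and silver spray can, 54 mm across, 170 mm high, a bystander beyond the crib. To be left alone.
There are look-alikes about, which are no part of the job. What is shaped like the part that bears green_tube_mid but black is not meant.

How it is judged:
At the end, for the whole second after the job is handed in: Each tube rests on both saddles of the cradle of its own colour: centre within 15 mm of the seat's centre seen from above, 10 to 20 mm above the seat point (15 when flat), along the cradle within 0.15 rad either way round, at rest and released (horizontal distance between red_tube_mid and red_seat below 0.015 m and z of red_tube_mid in the frame of red_seat between 0.01 and 0.02 m and angle between the x axis of red_tube_mid and the x axis of red_seat, either way round below 0.15 rad and linear speed of each of red_tube, yellow_tube, blue_tube, green_tube below 0.02 m/s and horizontal distance between yellow_tube_mid and yellow_seat below 0.015 m and z of yellow_tube_mid in the frame of yellow_seat between 0.01 and 0.02 m and angle between the x axis of yellow_tube_mid and the x axis of yellow_seat, either way round below 0.15 rad and horizontal distance between blue_tube_mid and blue_seat below 0.015 m and z of blue_tube_mid in the frame of blue_seat between 0.01 and 0.02 m and angle between the x axis of blue_tube_mid and the x axis of blue_seat, either way round below 0.15 rad and horizontal distance between green_tube_mid and green_seat below 0.015 m and z of green_tube_mid in the frame of green_seat between 0.01 and 0.02 m and angle between the x axis of green_tube_mid and the x axis of green_seat, either way round below 0.15 rad); the robot touches nothing.
It fails at once if a tube is dropped or thrown (faster than 0.6 m/s with no finger on it) ((linear speed of red_tube above 0.6 m/s and contact force between the fingers and red_tube below 0.01 N) or (linear speed of yellow_tube above 0.6 m/s and contact force between the fingers and yellow_tube below 0.01 N) or (linear speed of blue_tube above 0.6 m/s and contact force between the fingers and blue_tube below 0.01 N) or (linear speed of green_tube above 0.6 m/s and contact force between the fingers and green_tube below 0.01 N)).
It fails at once if the copper tin is moved more than 15 mm (distance of paste_tin_mid from where it was at the start of the episode above 0.015 m).
It fails at once if the spray can is moved more than 15 mm (distance of spray_can_mid from where it was at the start of the episode above 0.015 m).
It also fails if it takes over 117 s, if anything falls off the work surface, if the arm or the gripper's body presses on something with over 40 N, if the wrist force passes 120 N, or if a joint passes its speed limit or range.

ROBOT

A 6-joint arm with a two-finger parallel gripper is mounted at the origin on the work surface. World frame = base frame: x ahead of the robot, y to its left, z up, the work surface at z = 0. Lengths are in m, angles in rad, forces in N, time in s.
With the tool pointing down it reaches from about 0.3 to 0.775 m from the base axis. Payload 14.6 kg.
Tool frame: the origin (TCP) lies on the centre line of the jaws, within the pads' length; the fingertips stand 19 mm ahead of it and the grasp point (between the pads) is the TCP; z points along the fingers, y is the direction in which the jaws open and shut (so a half turn about z gives the same grasp; the last joint's range is limited). The gripper opens to 94 mm and grips with 3 to 60 N. Pads are 16 mm wide; open, the fingers measure 119 mm over their backs; the gripper's body (75 mm by 177 mm) begins 78 mm behind the grasp point.
Start: joints at [-1.366, 0.3, 1.521, -0, 1.321, -0.067], TCP at [0.148, -0.53, 0.224] pointing down, gripper open.
Joint ranges: [-3.03, 3.03], [-0.79, 2.21], [0.23, 2.52], [-1.04, 4.18], [0, 3.07], [-2.55, 2.55]. Speed limits (rad/s): [2.22, 2.22, 2.57, 3.14, 3.14, 3.14].

INTERFACE

Orientations are given as [roll, pitch, yaw] about the fixed x, y, z axes, in that order (R = Rz(yaw) Ry(pitch) Rx(roll)).
In Python, from station import ctrl gives the robot as it stands. The module is installed in compiled form; this text tells all that it offers.
- The arm moves only by the shell command python3 -m creep 'ROWS' [FORCE]. ROWS is a JSON object of lists of equal length, an entry for each row: "translation": the shift along the world's x, y, z in mm, a list of three; "yaw": the turn about the world's z in rad; "gripper": the closure in counts, from 0 (fully open) to 255 (shut). A call has 1 to 5 rows; each row is the pose to reach, as a shift and turn from the pose measured when the call began; what a row does not reach only later rows make up. A row lasts 1/12 s, in which the tool goes at most 41.7 mm and 7.16 degrees, less where a joint would pass 70% of its speed; a pose out of reach is approached as far as the arm can. A call with a gripper value outside its range is refused whole. The fingers move at their own pace and stop on an object; FORCE is the grip in N (left out, the last holds). Time passes only in rows, so rows that repeat a pose let the fingers close. It gives the time, the measured TCP pose, the force and the opening at its end, in the units of the state.
- ctrl.get_obs(): the state, without advancing time (a new reading comes with each control period).
- ctrl.camera(name): name is "side" or "top" or "wrist"; returns a dict with "pixels" (420x560x3 uint8, red, green, blue), "depth" (420x560 float32, m along the optical axis (not along the pixel's ray), 0 where there is no reading), "fx", "fy", "cx", "cy" (pixels), "R" (3x3) and "t" (3): a world point X has camera coordinates R X + t; the wrist camera has in their place "tool_from_camera" (4x4, takes a point from camera to tool coordinates, whose origin is the TCP and whose axes are the flange's). Camera axes: x right, y down, z forward; pixel columns grow to the right and rows downward; lengths in m; the calibration is good to about 2 mm. The wrist camera is an equidistant fisheye: a pixel r from the principal point sees the ray r / f radians off the axis. A picture is of the moment at which its call begins: read the wrist's pose just before it.
- ctrl.hand_in(): hands the job in, once; it reports no verdict.
The state is a dict: "time_s": time; "qpos": joint angles; "joint_vel": joint speeds; "tau": joint torques, N m; "ee_pos": TCP position; "eef_rot": TCP orientation; "force": force on the tool from outside, world axes, zero at the start; "moment": the same for the moment, N m; "grip_width": finger opening in m.
Only numpy, scipy, OpenCV 4.12 (cv2) and the standard library are available. Lean on these libraries where they do the work, as an engineer would, in place of code of your own. Each camera call takes 0.05 s, during which the arm holds its last target. There are 200 camera calls.

## Working session

There is one attempt and no reset: what is moved stays moved. The work goes in short steps, Python scripts to look and compute and a shell command to move; the robot and the scene stay as the last step left them, time stands still between calls to the robot, and variables do not carry over. Pictures are saved under pics/ and viewed, about 12 in all and at most 16, crops included, and the job is handed in when it is done.

```bash
mkdir -p pics; cat > h.py <<'E'
import numpy as np, cv2
from station import ctrl
def snap(name,fn):
    o=ctrl.get_obs(); c=ctrl.camera(name)
    cv2.imwrite(f'pics/{fn}.png',c['pixels'][:,:,::-1])
    np.savez(f'pics/{fn}.npz',ee=o['ee_pos'],rot=o['eef_rot'],**c); return c
def world(c,u,v,z=None):
    """pixel -> world; by depth, or on plane z"""
    R,t=c['R'],c['t']; d=np.array([(u-c['cx'])/c['fx'],(v-c['cy'])/c['fy'],1.])
    o=-R.T@t; r=R.T@d
    s=c['depth'][int(v),int(u)] if z is None else (z-o[2])/r[2]
    return o+s*r
E
python3 - <<'E'
from h import *
c=snap('top','top0'); snap('side','side0'); o=ctrl.get_obs(); print(o)
print(c['R'],c['t'],c['fx'])
E
```

```text
{'time_s': 0.1, 'qpos': array([-1.36560597e+00,  3.00403136e-01,  1.52153399e+00,  1.28083123e-06,
        1.32069905e+00, -6.65747375e-02]), 'joint_vel': array([-0.00013416,  0.00049517, -0.00170324,  0.00220755, -0.00015937,
       -0.00181464]), 'tau': array([ 8.25908810e-04, -5.32645655e+01, -3.53283477e+01,  7.09842844e-02,
        2.34820414e-02, -5.13202758e-05]), 'ee_pos': array([ 0.14760318, -0.52959317,  0.22394352]), 'eef_rot': array([-3.14055153e+00, -7.06585748e-05,  2.71764739e-01]), 'force': array([ 0.66941217,  0.66807868, -0.46784897]), 'moment': array([-0.04190903, -0.04002846,  0.01404562]), 'grip_width': 0.09373676702954896}
[[ 0.02733129 -0.99952944 -0.0139247 ]
 [-0.99684986 -0.02621521 -0.074854  ]
 [ 0.07445374  0.01592669 -0.99709728]] [6.33597820e-04 5.46042248e-01 1.37053019e+00] 454.0589279993811
```

View pics/top0.png

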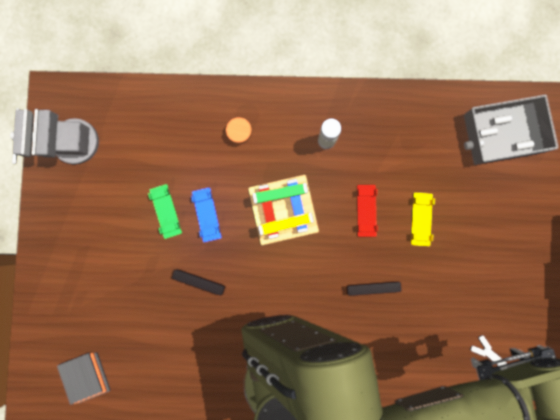

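View pics/side0.png

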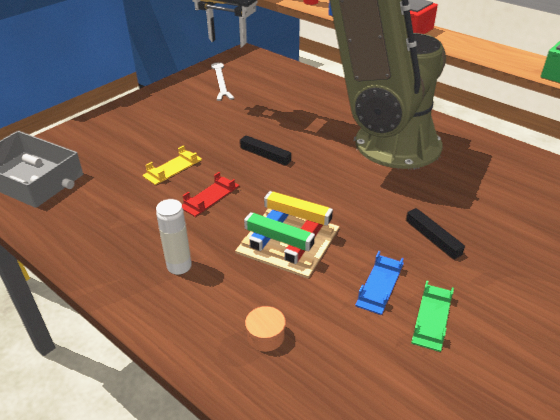

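The top view shows green tube (278,193) lying across red (268,207) and blue (297,203), with yellow (285,225) beside it. The cradles are green (164,211), blue (206,215), red (367,210) and yellow (422,219). The black bars at (198,282) and (373,288) are the look-alikes. The tin is at (238,130) and the can at (330,132). Next I'll measure by colour and depth.

```bash
python3 - <<'E'
from h import *
c=dict(np.load('pics/top0.npz')); hsv=cv2.cvtColor(c['pixels'],cv2.COLOR_RGB2HSV); D=c['depth']
H,S,V=[hsv[...,i].astype(int) for i in range(3)]
hues=dict(red=(H<4)|(H>174),yellow=(H>23)&(H<33),blue=(H>100)&(H<125),green=(H>50)&(H<80))
vv,uu=np.mgrid[:420,:560]
cr=dict(green=(140,190,175,245),blue=(186,226,180,250),red=(350,385,175,245),yellow=(405,440,185,255))
for k,m in hues.items():
    m=m&(S>170)&(V>90)
    for nm,(a,b,e,f) in dict(tube=(245,325,170,250),seat=cr[k]).items():
        mm=m&(uu>a)&(uu<b)&(vv>e)&(vv<f)
        P=np.array([world(c,u,v) for v,u in zip(*np.where(mm))])
        if nm=='tube': zt=.08 if k in('green','yellow') else .05; P=P[abs(P[:,2]-zt)<.012]
        r=cv2.minAreaRect((P[:,:2]*1000).astype(np.float32))
        B=cv2.boxPoints(r); e1=B[1]-B[0]; e2=B[2]-B[1]; L=e1 if np.hypot(*e1)>np.hypot(*e2) else e2
        print(k,nm,len(P),'c',np.round(r[0],1),'size',np.round(r[1],1),'ang',round(float(np.arctan2(L[1],L[0])%np.pi),3),'z',np.round(np.percentile(P[:,2],[5,50,95]),3))
big=cv2.resize(c['pixels'][165:260,140:450],None,fx=2.5,fy=2.5,interpolation=cv2.INTER_CUBIC)
cv2.imwrite('pics/crop0.png',big[:,:,::-1])
for n,u,v in(('tin',238,130),('can',331,127)): print(n,world(c,u,v))
E
```

```text
red tube 82 c [514.8  66.2] size [46.5 18.2] ang 0.274 z [0.047 0.052 0.056]
red seat 866 c [ 524.6 -131.4] size [155.1 255.1] ang 1.609 z [0.003 0.008 0.023]
yellow tube 443 c [478.2  13.7] size [ 29.7 135.3] ang 1.832 z [0.077 0.082 0.086]
yellow seat 1041 c [ 514.5 -226.2] size [431.5 164.4] ang 1.525 z [0.001 0.008 0.024]Traceback (most recent call last):
  File "<stdin>", line 12, in <module>
IndexError: too many indices for array: array is 1-dimensional, but 2 were indexed
```

```bash
python3 - <<'E'
from h import *
c=dict(np.load('pics/top0.npz')); hsv=cv2.cvtColor(c['pixels'],cv2.COLOR_RGB2HSV); D=c['depth']
H,S,V=[hsv[...,i].astype(int) for i in range(3)]
print(hsv[215,206],hsv[203,297],hsv[211,164],hsv[193,278])
hues=dict(red=((H<5)|(H>174))&(V>130),yellow=(H>22)&(H<34)&(V>130),blue=(H>98)&(H<128),green=(H>45)&(H<85))
vv,uu=np.mgrid[:420,:560]
cr=dict(green=(140,190,175,245),blue=(186,226,180,250),red=(350,385,175,245),yellow=(405,440,185,255))
for k,m in hues.items():
    m=m&(S>130)&(V>60)&(D>.5)
    for nm,(a,b,e,f) in dict(tube=(245,325,170,250),seat=cr[k]).items():
        mm=(m&(uu>a)&(uu<b)&(vv>e)&(vv<f)).astype(np.uint8)
        n,l,st,_=cv2.connectedComponentsWithStats(mm)
        if nm=='seat': mm=(l==1+np.argmax(st[1:,4]))
        P=np.array([world(c,u,v) for v,u in zip(*np.where(mm))])
        zt=(.08 if k in('green','yellow') else .05) if nm=='tube' else .014
        P=P[abs(P[:,2]-zt)<(.012 if nm=='tube' else .025)]
        r=cv2.minAreaRect((P[:,:2]*1000).astype(np.float32))
        B=cv2.boxPoints(r); e1=B[1]-B[0]; e2=B[2]-B[1]; L=e1 if np.hypot(*e1)>np.hypot(*e2) else e2
        print(k,nm,len(P),'c',np.round(r[0],1),'size',np.round(r[1],1),'ang',round(float(np.arctan2(L[1],L[0])%np.pi),3),'z',np.round(np.percentile(P[:,2],[5,50,95]),3))
big=cv2.resize(c['pixels'][165:260,140:450],None,fx=2.5,fy=2.5,interpolation=cv2.INTER_CUBIC)
cv2.imwrite('pics/crop0.png',big[:,:,::-1])
for n,u,v in(('tin',238,130),('can',331,127)): print(n,world(c,u,v))
E
```

```text
[105 176 254] [106 157 253] [ 68 169 244] [ 66 154 245]
red tube 132 c [535.3  72.1] size [95.3 22.3] ang 0.241 z [0.047 0.052 0.056]
red seat 950 c [ 527.  -233.4] size [157.9  57.9] ang 0.031 z [0.003 0.008 0.023]
yellow tube 482 c [524.   26.8] size [123.8 139. ] ang 1.841 z [0.077 0.082 0.086]
yellow seat 1060 c [ 505.7 -406. ] size [ 70. 165.] ang 3.082 z [0.001 0.008 0.025]
blue tube 161 c [533.8 -18. ] size [135.   23.9] ang 0.26 z [0.046 0.052 0.056]
blue seat 932 c [501.6 261.1] size [158.6  57. ] ang 0.266 z [0.003 0.009 0.025]
green tube 413 c [567.9  33. ] size [ 29.1 134.9] ang 1.796 z [0.077 0.081 0.086]
green seat 925 c [508.3 390.1] size [159.7  59.3] ang 0.331 z [0.003 0.009 0.025]
tin [0.75966663 0.16669326 0.04500554]
can [ 0.74470202 -0.10613292  0.17181635]
```

```bash
sleep 1
```

```text
(no output)
```

View pics/crop0.png

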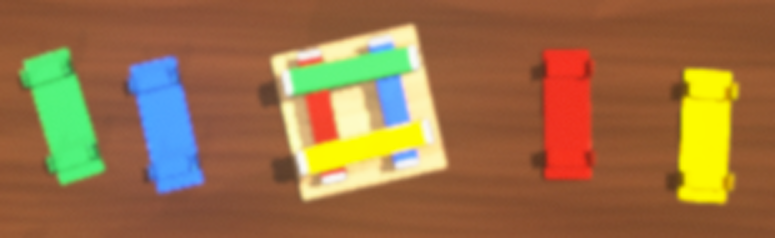

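In the crop, green and yellow lie on top of red (left) and blue (right), and the four cradles match the positions I measured. Yellow and green come off first, starting with yellow.

```bash

R='{"translation":[[20,34,-2],[40,68,-4],[60,102,-6],[80,136,-8],[100,170,-10]],"yaw":[0.1,0.2,0.3,0.4,0.5],"gripper":[0,0,0,0,0]}'
python3 -m creep '{"translation":[[20,34,-2],[40,68,-4],[60,102,-6],[80,136,-8],[100,170,-10]],"yaw":[0.1,0.2,0.3,0.4,0.5],"gripper":[0,0,0,0,0]}' 40
python3 -m creep '{"translation":[[20,34,-2],[40,68,-4],[60,102,-6],[80,136,-8],[100,170,-10]],"yaw":[0.1,0.2,0.3,0.4,0.5],"gripper":[0,0,0,0,0]}'
python3 -m creep '{"translation":[[20,34,-2],[40,68,-4],[60,102,-6],[80,136,-8],[100,170,-10]],"yaw":[0.1,0.2,0.3,0.4,0.5],"gripper":[0,0,0,0,0]}'
```

```text
time_s: 0.52
ee_pos: [0.248, -0.3578, 0.2136]
eef_rot: [-3.14, -0.0, 0.776]
force: [0.5, 0.0, 0.3]
grip_width: 0.0942
time_s: 0.93
ee_pos: [0.3484, -0.1859, 0.2035]
eef_rot: [-3.14, -0.0, 1.281]
force: [1.3, -1.1, 0.7]
grip_width: 0.0943
time_s: 1.35
ee_pos: [0.4488, -0.0138, 0.1934]
eef_rot: [-3.14, -0.0, 1.786]
force: [0.2, -0.9, -0.2]
grip_width: 0.0943
```

```bash

python3 -m creep '{"translation":[[15,14,0],[29,28,0],[29,28,0]],"yaw":[0.02,0.04,0.04],"gripper":[0,0,0]}'
python3 - <<'E'
from h import *
c=snap('wrist','w0'); print(c['tool_from_camera'],c['fx'],c['cx'],c['cy'])
E
```

```text
time_s: 1.6
ee_pos: [0.4791, 0.0164, 0.1929]
eef_rot: [-3.14, -0.001, 1.83]
force: [-0.2, -0.6, 0.1]
grip_width: 0.0941
[[ 3.45038883e-05 -9.60036482e-01 -2.79874887e-01  8.17288899e-02]
 [ 9.99999621e-01  2.76718829e-04 -8.25927249e-04 -4.25641156e-04]
 [ 8.70366941e-04 -2.79874752e-01  9.60036127e-01 -1.60271087e-01]
 [ 0.00000000e+00  0.00000000e+00  0.00000000e+00  1.00000000e+00]] 325.19226210127806 277.32942333673975 208.87192886314932
```

```bash
sleep 1
```

```text
(no output)
```

View pics/w0.png

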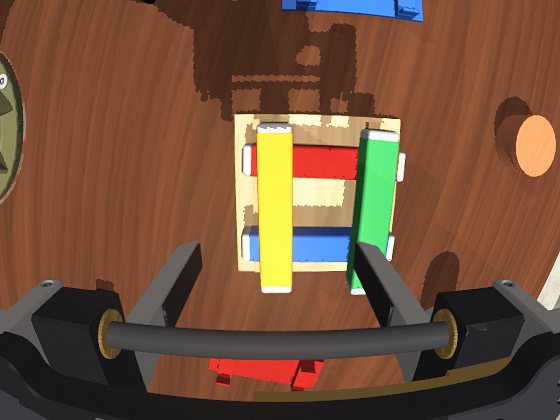

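The wrist view shows yellow, with painted corners from about (257,127) to (292,291), between the fingers. Green is at (378,210), with red (310,162) and blue (310,245) below. I'll compute from this.

```bash
cat >> h.py <<'E'
from scipy.spatial.transform import Rotation as Ro
def wworld(d,u,v,z):
    """wrist pixels (arrays) -> world on plane z"""
    x=(np.asarray(u,float)-d['cx'])/d['fx']; y=(np.asarray(v,float)-d['cy'])/d['fy']; r=np.hypot(x,y)+1e-12
    ray=np.stack([np.sin(r)*x/r,np.sin(r)*y/r,np.cos(r)],-1)
    T=d['tool_from_camera']; Rw=Ro.from_euler('xyz',d['rot']).as_matrix()
    o=Rw@T[:3,3]+d['ee']; g=ray@(Rw@T[:3,:3]).T
    return o+g*((z-o[2])/g[...,2])[...,None]
def rect(P):
    r=cv2.minAreaRect((P[:,:2]*1000).astype(np.float32)); B=cv2.boxPoints(r); a,b=B[1]-B[0],B[2]-B[1]
    L=a if np.hypot(*a)>np.hypot(*b) else b
    return np.round(r[0],1),np.round(r[1],1),round(float(np.arctan2(L[1],L[0])%np.pi),3)
def colmask(img,k):
    H,S,V=[x.astype(int) for x in cv2.split(cv2.cvtColor(img,cv2.COLOR_RGB2HSV))]
    h=dict(red=((H<5)|(H>174))&(V>120),yellow=(H>22)&(H<34)&(V>130),blue=(H>98)&(H<128),green=(H>45)&(H<85))[k]
    return h&(S>130)&(V>60)
E
python3 - <<'E'
from h import *
d=dict(np.load('pics/w0.npz')); vv,uu=np.mgrid[:420,:560]
for k,z,(a,b,e,f) in(('yellow',.08,(250,300,115,300)),('green',.08,(340,402,120,250)),('red',.05,(245,410,135,185)),('blue',.05,(235,400,222,268))):
    m=colmask(d['pixels'],k)&(uu>a)&(uu<b)&(vv>e)&(vv<f)
    v,u=np.where(m); print(k,len(u),rect(wworld(d,u,v,z)))
E
```

```text
yellow 5075 (array([477. ,  12.5]), array([ 29. , 143.8]), 1.842)
green 3850 (array([558.3,  51.6]), array([ 36.2, 101.9]), 1.796)
red 2178 (array([513.1,  65.9]), array([143.7,  30.1]), 0.221)
blue 2055 (array([531.5, -15.4]), array([143.7,  37.7]), 0.251)
```

```bash

python3 -m creep '{"translation":[[-1.5,-3.5,-30],[-1.5,-3.5,-60],[-1.5,-3.5,-90],[-1.5,-3.5,-115],[-1.5,-3.5,-127]],"yaw":[0.01,0.01,0.01,0.01,0.01],"gripper":[0,0,0,0,0]}'
python3 -m creep '{"translation":[[0,0,0],[0,0,0],[0,0,0],[0,0,0],[0,0,0]],"yaw":[0,0,0,0,0],"gripper":[255,255,255,255,255]}' 40
python3 -m creep '{"translation":[[0,0,0],[0,0,0],[0,0,0],[0,0,0],[0,0,0]],"yaw":[0,0,0,0,0],"gripper":[255,255,255,255,255]}' 40
```

```text
time_s: 2.07
ee_pos: [0.4746, 0.0109, 0.063]
eef_rot: [-3.136, -0.002, 1.837]
force: [-0.1, 0.1, -0.7]
grip_width: 0.0939
time_s: 2.48
ee_pos: [0.4751, 0.0107, 0.064]
eef_rot: [-3.137, -0.001, 1.837]
force: [-1.2, 0.4, -0.0]
grip_width: 0.0643
time_s: 2.9
ee_pos: [0.4752, 0.0108, 0.0641]
eef_rot: [-3.138, -0.001, 1.837]
force: [0.9, 0.1, -0.5]
grip_width: 0.0308
```

```bash

python3 -m creep '{"translation":[[0,0,0],[0,0,15],[0,0,40],[0,0,70],[0,0,100]],"yaw":[0,0,0,0,0],"gripper":[255,255,255,255,255]}'
python3 -m creep '{"translation":[[2,-25,0],[4,-55,0],[7,-90,0],[10,-125,0],[12,-160,0]],"yaw":[0.06,0.15,0.25,0.35,0.45],"gripper":[255,255,255,255,255]}'
python3 -m creep '{"translation":[[2,-35,0],[4,-70,0],[7,-105,0],[10,-140,0],[12,-175,0]],"yaw":[0.1,0.2,0.3,0.4,0.5],"gripper":[255,255,255,255,255]}'
python3 - <<'E'
from h import *
c=snap('wrist','w1'); print(ctrl.get_obs()['ee_pos'])
E
```

```text
time_s: 3.32
ee_pos: [0.4746, 0.0108, 0.1647]
eef_rot: [-3.136, -0.002, 1.837]
force: [0.1, -0.6, -2.9]
grip_width: 0.0299
time_s: 3.73
ee_pos: [0.4862, -0.1507, 0.1644]
eef_rot: [-3.135, -0.002, 2.292]
force: [0.2, 0.4, -2.2]
grip_width: 0.03
time_s: 4.15
ee_pos: [0.4978, -0.3273, 0.1638]
eef_rot: [-3.136, -0.003, 2.797]
force: [0.5, 0.3, -2.9]
grip_width: 0.03
[ 0.49733878 -0.33250783  0.1635923 ]
```

```bash
sleep 1
```

```text
(no output)
```

View pics/w1.png

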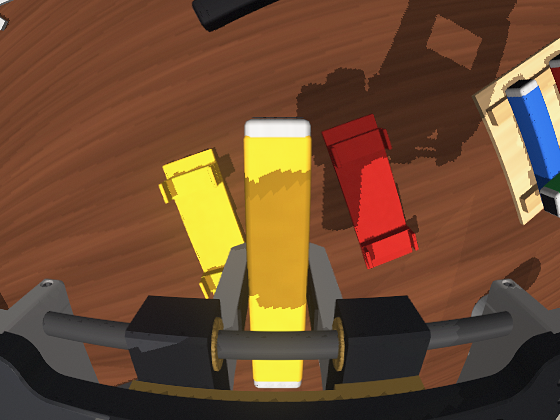

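```bash
python3 - <<'E'
from h import *
c=dict(np.load('pics/top0.npz')); vv,uu=np.mgrid[:420,:560]
cr=dict(green=(140,190,175,245),blue=(186,226,180,250),red=(350,385,175,245),yellow=(405,440,185,255))
for k,(a,b,e,f) in cr.items():
    m=(colmask(c['pixels'],k)&(uu>a)&(uu<b)&(vv>e)&(vv<f)).astype(np.uint8)
    m=cv2.morphologyEx(m,cv2.MORPH_OPEN,np.ones((5,5)))
    P=np.array([world(c,u,v,.012) for v,u in zip(*np.where(m))]); print(k,rect(P), P.mean(0)*1000)
d=dict(np.load('pics/w1.npz')); p=wworld(d,[162,213],[167,149],.006); print(p, p.mean(0))
E
```

```text
green (array([507.4, 390.3]), array([159.5,  60.8]), 0.334) [507.7188485  388.43176719  12.        ]
blue (array([500.6, 262.1]), array([157.8,  60.9]), 0.267) [500.7785737  260.61730077  12.        ]
red (array([ 526.5, -234.4]), array([157.3,  55. ]), 0.015) [ 526.13551926 -233.00357481   12.        ]
yellow (array([ 505.2, -403. ]), array([ 66.3, 163.8]), 3.077) [ 505.64188289 -401.82432571   12.        ]
[[ 0.4242529  -0.42876612  0.006     ]
 [ 0.42701277 -0.37106627  0.006     ]] [ 0.42563284 -0.39991619  0.006     ]
```

```bash

python3 -m creep '{"translation":[[3,-20,0],[6,-45,0],[9,-65,0],[9,-71,0],[9,-71,0]],"yaw":[0.08,0.17,0.24,0.28,0.28],"gripper":[255,255,255,255,255]}'
python3 -m creep '{"translation":[[0,0,0]],"yaw":[0],"gripper":[255]}'
```

```text
time_s: 4.62
ee_pos: [0.5057, -0.4047, 0.1624]
eef_rot: [-3.135, -0.004, 3.084]
force: [-0.8, -0.0, -3.1]
grip_width: 0.0297
time_s: 4.7
ee_pos: [0.5055, -0.4042, 0.1618]
eef_rot: [-3.136, -0.005, 3.083]
force: [-1.5, 0.9, -2.1]
grip_width: 0.0297
```

```bash

python3 -m creep '{"translation":[[1,0,-30],[1,1,-60],[1,1,-90],[1,1,-110],[1,1,-117]],"yaw":[0,0,0,0,0],"gripper":[255,255,255,255,255]}'
python3 -m creep '{"translation":[[0,0,-3],[0,0,-6],[0,0,-8],[0,0,-10],[0,0,-10]],"yaw":[0,0,0,0,0],"gripper":[255,255,255,255,255]}'
```

```text
time_s: 5.12
ee_pos: [0.5054, -0.4012, 0.0411]
eef_rot: [-3.139, -0.009, 3.082]
force: [-0.5, 0.8, -2.8]
grip_width: 0.0299
time_s: 5.53
ee_pos: [0.5059, -0.4015, 0.0323]
eef_rot: [-3.138, -0.007, 3.082]
force: [-1.0, 0.8, -1.4]
grip_width: 0.0296
```

```bash

python3 -m creep '{"translation":[[0,-1,-1],[0,-1,-1.5],[0,-1,-1.5]],"yaw":[0,0,0],"gripper":[255,255,255]}'
python3 -m creep '{"translation":[[0,0,0],[0,0,0],[0,0,0],[0,0,0],[0,0,0]],"yaw":[0,0,0,0,0],"gripper":[0,0,0,0,0]}'
```

```text
time_s: 5.78
ee_pos: [0.5063, -0.4029, 0.0321]
eef_rot: [-3.137, -0.006, 3.082]
force: [-2.3, 1.4, 5.3]
grip_width: 0.0293
time_s: 6.2
ee_pos: [0.5062, -0.4029, 0.0321]
eef_rot: [-3.137, -0.006, 3.082]
force: [0.8, 0.1, 0.2]
grip_width: 0.0593
```

```bash

python3 -m creep '{"translation":[[0,0,10],[0,0,40],[0,0,80],[0,0,120],[0,0,155]],"yaw":[0,0,0,0,0],"gripper":[0,0,0,0,0]}'
python3 -m creep '{"translation":[[5,36,0],[10,72,0],[15,108,0],[20,144,0],[25,180,0]],"yaw":[-0.1,-0.2,-0.3,-0.4,-0.5],"gripper":[0,0,0,0,0]}'
python3 -m creep '{"translation":[[5,36,0],[10,72,0],[15,108,0],[20,144,0],[25,180,0]],"yaw":[-0.1,-0.2,-0.3,-0.4,-0.5],"gripper":[0,0,0,0,0]}'
python3 -m creep '{"translation":[[5,30,0],[10,60,0],[10,70,0],[10,74,0],[10,74,0]],"yaw":[-0.1,-0.18,-0.25,-0.27,-0.27],"gripper":[0,0,0,0,0]}'
python3 - <<'E'
from h import *
snap('wrist','w2');snap('top','top2')
E
```

```text
time_s: 6.62
ee_pos: [0.5062, -0.4029, 0.1906]
eef_rot: [-3.136, -0.005, 3.082]
force: [0.5, 0.2, 0.1]
grip_width: 0.0919
time_s: 7.03
ee_pos: [0.5311, -0.2213, 0.1915]
eef_rot: [-3.136, -0.004, 2.576]
force: [1.2, -0.4, -0.0]
grip_width: 0.0942
time_s: 7.45
ee_pos: [0.5561, -0.0395, 0.1925]
eef_rot: [-3.137, -0.003, 2.071]
force: [0.7, 0.1, -0.9]
grip_width: 0.094
time_s: 7.87
ee_pos: [0.566, 0.0357, 0.1932]
eef_rot: [-3.138, -0.003, 1.802]
force: [0.2, -0.1, 0.8]
grip_width: 0.0941
```

```bash
python3 - <<'E'
import cv2
a=cv2.imread('pics/w2.png');b=cv2.imread('pics/top2.png')[150:260,350:460]
a[:165,:165]=cv2.resize(b,(165,165)); cv2.imwrite('pics/m2.png',a)
E
sleep 1
```

```text
(no output)
```

View pics/m2.png

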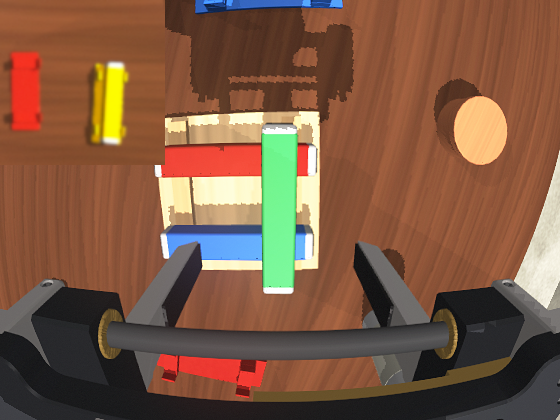

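```bash
python3 - <<'E'
from h import *
c=dict(np.load('pics/top2.npz')); d=dict(np.load('pics/w2.npz')); vv,uu=np.mgrid[:420,:560]
m=(colmask(d['pixels'],'green')&(uu>250)&(uu<310)); v,u=np.where(m); print('green',rect(wworld(d,u,v,.08)))
for k,(a,b,e,f) in dict(red=(165,310,140,180),blue=(165,310,222,262)).items():
    m=(colmask(d['pixels'],k)&(uu>a)&(uu<b)&(vv>e)&(vv<f)); v,u=np.where(m); print(k,rect(wworld(d,u,v,.05)))
m=colmask(c['pixels'],'yellow')&(uu>405)&(uu<440)&(vv>185)&(vv<255)&(c['depth']>.5)
P=np.array([world(c,u,v) for v,u in zip(*np.where(m))]); print(np.histogram(P[:,2],8))
Q=P[P[:,2]>.04]; print('ytube',rect(Q)); Q=P[P[:,2]<.03]; print('yseat',rect(Q))
m=(m.astype(np.uint8))*255
b=cv2.resize(c['pixels'][180:260,395:450],None,fx=10,fy=7.3,interpolation=cv2.INTER_CUBIC);cv2.imwrite('pics/y2.png',b[:,:,::-1])
E
```

```text
green (array([567. ,  32.2]), array([ 29.8, 142.6]), 1.79)
red (array([515.8,  66.2]), array([138.5,  29.6]), 0.228)
blue (array([531.6, -15.6]), array([143.4,  37.6]), 0.238)
(array([ 44,  35,  28,  47,  37,  44, 390,  94]), array([-0.00331991,  0.0045393 ,  0.01239851,  0.02025772,  0.02811693,
        0.03597614,  0.04383534,  0.05169455,  0.05955376]))
ytube (array([ 506.6, -399.9]), array([ 33. , 141.2]), 3.079)
yseat (array([ 506.7, -405.9]), array([ 66.9, 152.2]), 3.067)
```

```bash
sleep 1
```

```text
(no output)
```

View pics/y2.png

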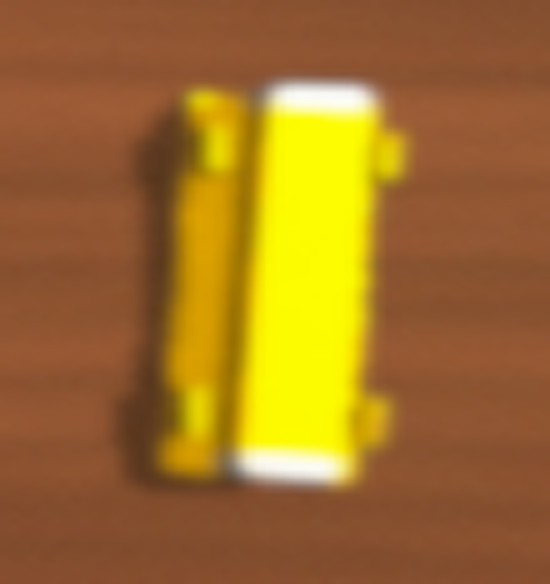

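Yellow lies between its lips, at (506.6, -400) and z≈0.048. In the crop its ends are level with the cradle's ends. Green is next.

```bash

python3 -m creep '{"translation":[[1,-3,-30],[1,-3,-60],[1,-3,-90],[1,-3,-115],[1,-3,-126]],"yaw":[-0.01,-0.01,-0.01,-0.01,-0.01],"gripper":[0,0,0,0,0]}'
python3 -m creep '{"translation":[[0,0,0],[0,0,0],[0,0,0],[0,0,0],[0,0,0]],"yaw":[0,0,0,0,0],"gripper":[255,255,255,255,255]}' 40
python3 -m creep '{"translation":[[0,0,0],[0,0,0],[0,0,0],[0,0,0],[0,0,0]],"yaw":[0,0,0,0,0],"gripper":[255,255,255,255,255]}' 40
python3 -m creep '{"translation":[[0,0,0],[0,0,15],[0,0,40],[0,0,70],[0,0,100]],"yaw":[0,0,0,0,0],"gripper":[255,255,255,255,255]}'
```

```text
time_s: 8.38
ee_pos: [0.5657, 0.0306, 0.0641]
eef_rot: [-3.134, -0.004, 1.793]
force: [-0.6, 0.5, -0.2]
grip_width: 0.0942
time_s: 8.8
ee_pos: [0.5663, 0.0305, 0.0654]
eef_rot: [-3.136, -0.004, 1.793]
force: [0.6, 0.0, -0.0]
grip_width: 0.0639
time_s: 9.22
ee_pos: [0.5664, 0.0305, 0.0655]
eef_rot: [-3.136, -0.004, 1.793]
force: [2.5, 0.8, -0.9]
grip_width: 0.031
time_s: 9.63
ee_pos: [0.5657, 0.0305, 0.1657]
eef_rot: [-3.133, -0.004, 1.793]
force: [0.6, -0.3, -4.5]
grip_width: 0.0293
```

```bash

python3 -m creep '{"translation":[[-3,25,0],[-8,55,0],[-14,90,0],[-20,125,0],[-26,160,0]],"yaw":[-0.08,-0.2,-0.32,-0.44,-0.56],"gripper":[255,255,255,255,255]}'
python3 -m creep '{"translation":[[-5,30,0],[-10,60,0],[-15,85,0],[-18,105,0],[-20,115,0]],"yaw":[-0.12,-0.24,-0.36,-0.46,-0.52],"gripper":[255,255,255,255,255]}'
python3 -m creep '{"translation":[[0,0,0]],"yaw":[0],"gripper":[255]}'
python3 - <<'E'
from h import *
snap('wrist','w3')
E
```

```text
time_s: 10.05
ee_pos: [0.5388, 0.1919, 0.1652]
eef_rot: [-3.132, -0.003, 1.226]
force: [0.0, 0.3, -3.6]
grip_width: 0.0296
time_s: 10.47
ee_pos: [0.5177, 0.3091, 0.1643]
eef_rot: [-3.132, -0.002, 0.702]
force: [-0.1, 0.0, -4.5]
grip_width: 0.0298
time_s: 10.55
ee_pos: [0.5168, 0.3106, 0.1636]
eef_rot: [-3.131, -0.001, 0.702]
force: [-0.3, 0.3, -4.6]
grip_width: 0.0298
```

```bash
sleep 1
```

```text
(no output)
```

View pics/w3.png

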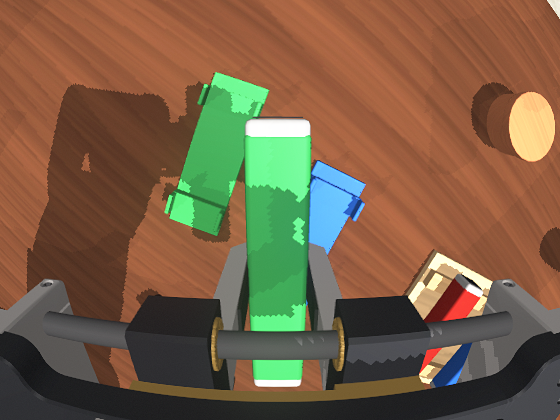

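Green's cradle has base corners at (215,72), (269,91), (218,235) and (166,214). Blue's far end is (316,160)–(366,184).

```bash
python3 - <<'E'
from h import *
d=dict(np.load('pics/w3.npz')); p=wworld(d,[215,269,218,166],[72,91,235,214],.006)[:,:2]*1000
print(p.round(1),p.mean(0)); a=p[:2].mean(0)-p[2:].mean(0); print(np.hypot(*a),np.arctan2(a[1],a[0]))
b=wworld(d,[316,366],[160,184],.006)[:,:2]*1000; e=b[1]-b[0]; ang=np.arctan2(e[1],e[0])+np.pi/2; print(b,np.hypot(*e),ang, b.mean(0)-80*np.array([np.cos(ang),np.sin(ang)]))
E
```

```text
[[573.4 440.2]
 [591.6 386.8]
 [444.1 334. ]
 [425.3 391.7]] [508.59567445 388.17895482]
156.28610174018078 0.3302301549161905
[[569.85228592 308.03518785]
 [585.58291812 252.85296869]] 57.380572498240696 0.27770116517503984 [500.78254648 258.51242927]
```

```bash

python3 -m creep '{"translation":[[-3,20,0],[-6,45,0],[-9,68,0],[-10,77,0],[-10,77,0]],"yaw":[-0.1,-0.2,-0.3,-0.37,-0.37],"gripper":[255,255,255,255,255]}'
python3 -m creep '{"translation":[[0,0,-30],[0,0,-60],[0,0,-90],[0,0,-110],[0,0,-117]],"yaw":[0,0,0,0,0],"gripper":[255,255,255,255,255]}'
```

```text
time_s: 11.02
ee_pos: [0.5065, 0.3875, 0.1627]
eef_rot: [-3.131, 0.001, 0.335]
force: [0.0, -1.1, -4.1]
grip_width: 0.0299
time_s: 11.43
ee_pos: [0.5055, 0.3849, 0.0419]
eef_rot: [-3.133, 0.006, 0.338]
force: [-0.9, -0.1, -4.4]
grip_width: 0.0299
```

```bash

python3 -m creep '{"translation":[[1,2,-2],[1,3,-4],[1,3,-6],[1,3,-8],[1,3,-9.5],[1,3,-9.5]],"yaw":[0,0,0,0,0,0],"gripper":[255,255,255,255,255,255]}' 2>&1 | tail -3
python3 -m creep '{"translation":[[1,2,-2],[1,3,-4],[1,3,-6],[1,3,-8],[1,3,-9]],"yaw":[0,0,0,0,0],"gripper":[255,255,255,255,255]}'
python3 -m creep '{"translation":[[0,0,-1],[0,0,-1]],"yaw":[0,0],"gripper":[255,255]}'
```

```text
invalid input
time_s: 11.85
ee_pos: [0.5069, 0.3881, 0.0338]
eef_rot: [-3.133, 0.005, 0.338]
force: [-2.3, -0.2, 3.0]
grip_width: 0.0297
time_s: 12.02
ee_pos: [0.5072, 0.3883, 0.0337]
eef_rot: [-3.132, 0.004, 0.338]
force: [-1.7, -1.1, 2.8]
grip_width: 0.0297
```

```bash

python3 -m creep '{"translation":[[0,0,0],[0,0,0],[0,0,0],[0,0,0],[0,0,0]],"yaw":[0,0,0,0,0],"gripper":[0,0,0,0,0]}'
python3 -m creep '{"translation":[[0,0,10],[0,0,40],[0,0,80],[0,0,120],[0,0,155]],"yaw":[0,0,0,0,0],"gripper":[0,0,0,0,0]}'
python3 -m creep '{"translation":[[1,-38,0],[2,-76,0],[3,-114,0],[4,-152,0],[5,-190,0]],"yaw":[-0.02,-0.04,-0.06,-0.08,-0.1],"gripper":[0,0,0,0,0]}'
python3 -m creep '{"translation":[[1,-38,0],[2,-76,0],[2,-112,0],[2,-132,0],[2,-132,0]],"yaw":[0,0,0,0,0],"gripper":[0,0,0,0,0]}'
python3 - <<'E'
from h import *
snap('wrist','w4'); c=snap('top','top4')
d=dict(np.load('pics/w4.npz')); vv,uu=np.mgrid[:420,:560]
for k in('red','blue'):
    m=colmask(d['pixels'],k).astype(np.uint8); m[300:]=0; n,l,st,ce=cv2.connectedComponentsWithStats(m)
    for i in range(1,n):
        if st[i,4]>500: v,u=np.where(l==i); print(k,ce[i],rect(wworld(d,u,v,.05)))
m=colmask(c['pixels'],'green')&(uu>140)&(uu<190)&(vv>175)&(vv<245)&(c['depth']>.5)
P=np.array([world(c,u,v) for v,u in zip(*np.where(m))]); Q=P[P[:,2]>.04]; print('gtube',rect(Q),np.median(Q[:,2]))
b=cv2.resize(c['pixels'][170:250,130:190],(160,213)); d['pixels'][:213,:160]=b
cv2.imwrite('pics/m4.png',d['pixels'][:,:,::-1])
E
```

```text
time_s: 12.43
ee_pos: [0.5073, 0.3884, 0.0337]
eef_rot: [-3.132, 0.004, 0.338]
force: [-0.1, 1.0, 0.6]
grip_width: 0.0601
time_s: 12.85
ee_pos: [0.5072, 0.3884, 0.1923]
eef_rot: [-3.132, 0.002, 0.338]
force: [0.2, -0.1, 0.4]
grip_width: 0.0924
time_s: 13.27
ee_pos: [0.5119, 0.1967, 0.1933]
eef_rot: [-3.132, 0.001, 0.238]
force: [0.4, 0.5, -0.8]
grip_width: 0.094
time_s: 13.68
ee_pos: [0.514, 0.0615, 0.1942]
eef_rot: [-3.133, -0.0, 0.234]
force: [-0.8, 0.6, 0.0]
grip_width: 0.0943
red [274.47294776 195.31483209] (array([513.7,  65.5]), array([143.3,  29.5]), 0.232)
red [498.23517864 223.63486455] (array([ 549.6, -198.4]), array([110.1,  56.4]), 0.027)
blue [114.07464517 162.83932013] (array([511.1, 243.3]), array([139. ,  66.2]), 0.262)
blue [359.95163241 190.57605804] (array([532.5, -17.5]), array([142.7,  34.7]), 0.24)
gtube (array([508.6, 390.3]), array([136.3,  32.5]), 0.34) 0.04952630615780884
```

```bash
sleep 1
```

```text
(no output)
```

View pics/m4.png

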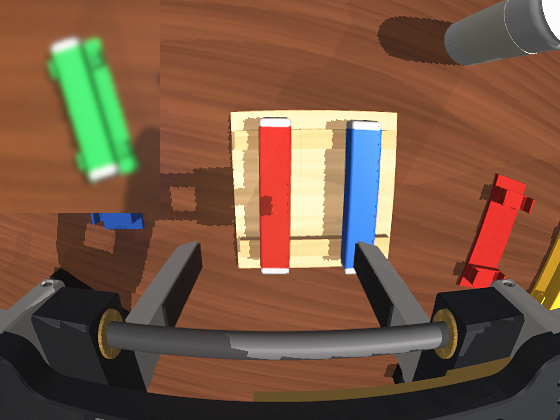

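Green sits in its cradle: the inset shows it between the lips, and depth puts it at (508.6, 390), z≈0.049. Red (275,195) is centred between the fingers.

```bash

python3 -m creep '{"translation":[[0,4,-35],[0,4,-70],[0,4,-105],[0,4,-135],[0,4,-150]],"yaw":[0,0,0,0,0],"gripper":[0,0,0,0,0]}'
python3 -m creep '{"translation":[[0,1,-3],[0,1,-5],[0,1,-5],[0,1,-5],[0,1,-5]],"yaw":[0,0,0,0,0],"gripper":[0,255,255,255,255]}' 40
python3 -m creep '{"translation":[[0,0,0],[0,0,0],[0,0,0],[0,0,0],[0,0,0]],"yaw":[0,0,0,0,0],"gripper":[255,255,255,255,255]}' 40
```

```text
time_s: 14.2
ee_pos: [0.5124, 0.0698, 0.0407]
eef_rot: [-3.131, 0.004, 0.238]
force: [-0.8, -0.1, -0.7]
grip_width: 0.0938
time_s: 14.62
ee_pos: [0.5132, 0.0711, 0.037]
eef_rot: [-3.131, 0.002, 0.238]
force: [0.2, -0.3, 0.5]
grip_width: 0.071
time_s: 15.03
ee_pos: [0.5133, 0.0709, 0.0372]
eef_rot: [-3.132, 0.001, 0.238]
force: [0.9, -2.3, 1.1]
grip_width: 0.0375
```

```bash

python3 -m creep '{"translation":[[0,0,0],[0,0,0],[0,0,0]],"yaw":[0,0,0],"gripper":[255,255,255]}' 40
python3 -m creep '{"translation":[[0,0,0],[0,0,15],[0,0,45],[0,0,80],[0,0,115]],"yaw":[0,0,0,0,0],"gripper":[255,255,255,255,255]}'
```

```text
time_s: 15.28
ee_pos: [0.5133, 0.0707, 0.0372]
eef_rot: [-3.132, 0.001, 0.238]
force: [0.2, -2.1, 0.2]
grip_width: 0.0294
time_s: 15.7
ee_pos: [0.5125, 0.0709, 0.1527]
eef_rot: [-3.131, 0.004, 0.238]
force: [-0.2, -0.6, -3.5]
grip_width: 0.0295
```

```bash

python3 -m creep '{"translation":[[1,-25,2],[2,-60,5],[3,-95,8],[5,-130,10],[6,-160,10]],"yaw":[-0.02,-0.06,-0.1,-0.14,-0.18],"gripper":[255,255,255,255,255]}'
python3 -m creep '{"translation":[[2,-30,0],[4,-55,0],[5,-70,0],[5,-70,0]],"yaw":[-0.02,-0.03,-0.03,-0.03],"gripper":[255,255,255,255]}'
python3 - <<'E'
from h import *
snap('wrist','w5')
E
```

```text
time_s: 16.12
ee_pos: [0.5182, -0.0908, 0.1628]
eef_rot: [-3.131, 0.004, 0.056]
force: [0.7, -0.3, -3.9]
grip_width: 0.0301
time_s: 16.45
ee_pos: [0.5228, -0.1632, 0.162]
eef_rot: [-3.131, 0.005, 0.023]
force: [0.2, 0.3, -4.0]
grip_width: 0.0294
```

```bash
sleep 1
```

```text
(no output)
```

View pics/w5.png

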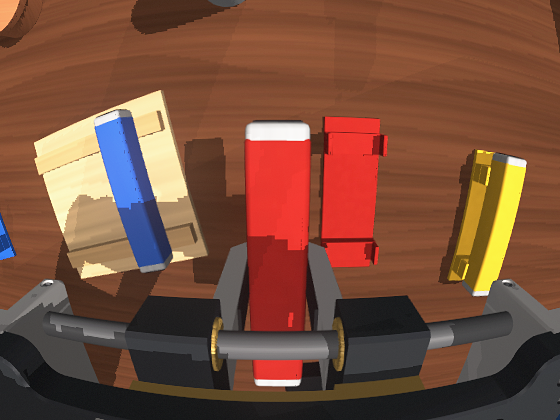

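Red's cradle corners are (323,117), (380,118), (373,267) and (320,265). Blue still lies straight on the battens.

```bash
python3 - <<'E'
from h import *
d=dict(np.load('pics/w5.npz')); p=wworld(d,[323,380,373,320],[117,118,267,265],.006)[:,:2]*1000
print(p.round(1),p.mean(0)); a=p[:2].mean(0)-p[2:].mean(0); print(np.hypot(*a),np.arctan2(a[1],a[0]))
m=colmask(d['pixels'],'blue').astype(np.uint8); m[:,:80]=0; m[290:]=0
v,u=np.where(m); print(rect(wworld(d,u,v,.05)))
E
```

```text
[[ 604.2 -203.8]
 [ 607.  -261.1]
 [ 446.1 -270. ]
 [ 448.5 -209.7]] [ 526.44660324 -236.13041708]
158.55225946737292 0.04704840749902671
(array([534.6, -27.3]), array([143.7,  41.7]), 0.241)
```

```bash

python3 -m creep '{"translation":[[1,-20,0],[3,-45,0],[4,-65,0],[4,-71,0],[4,-71,0]],"yaw":[0.01,0.01,0.01,0.01,0.01],"gripper":[255,255,255,255,255]}'
python3 -m creep '{"translation":[[0,0,-30],[0,0,-60],[0,0,-90],[0,0,-110],[0,0,-114]],"yaw":[0,0,0,0,0],"gripper":[255,255,255,255,255]}'
```

```text
time_s: 16.92
ee_pos: [0.5266, -0.2326, 0.1615]
eef_rot: [-3.129, 0.006, 0.033]
force: [0.5, -0.2, -2.9]
grip_width: 0.0297
time_s: 17.33
ee_pos: [0.525, -0.23, 0.0439]
eef_rot: [-3.126, 0.011, 0.035]
force: [-0.5, 0.9, -4.6]
grip_width: 0.0295
```

Target TCP z is about 35.

```bash

python3 -m creep '{"translation":[[1,-2,-2],[1,-4,-4],[1,-4,-6],[1,-4,-8],[1,-4,-9]],"yaw":[0,0,0,0,0],"gripper":[255,255,255,255,255]}'
python3 -m creep '{"translation":[[0,0,-1],[0,0,-1]],"yaw":[0,0],"gripper":[255,255]}'
```

```text
time_s: 17.75
ee_pos: [0.5263, -0.2342, 0.0356]
eef_rot: [-3.127, 0.01, 0.035]
force: [-1.2, 0.2, -0.5]
grip_width: 0.03
time_s: 17.92
ee_pos: [0.5265, -0.2342, 0.0353]
eef_rot: [-3.127, 0.009, 0.035]
force: [-4.4, 0.8, 4.6]
grip_width: 0.0301
```

```bash

python3 -m creep '{"translation":[[0,0,0],[0,0,0],[0,0,0],[0,0,0],[0,0,0]],"yaw":[0,0,0,0,0],"gripper":[0,0,0,0,0]}'
python3 -m creep '{"translation":[[0,0,10],[0,0,40],[0,0,80],[0,0,120],[0,0,155]],"yaw":[0,0,0,0,0],"gripper":[0,0,0,0,0]}'
python3 -m creep '{"translation":[[1,36,0],[2,72,0],[3,108,0],[4,144,0],[5,180,0]],"yaw":[0.04,0.08,0.12,0.16,0.2],"gripper":[0,0,0,0,0]}'
python3 -m creep '{"translation":[[1,20,0],[1,34,0],[1,34,0],[1,34,0]],"yaw":[0,0,0,0],"gripper":[0,0,0,0]}'
python3 - <<'E'
from h import *
snap('wrist','w6'); c=snap('top','top6')
d=dict(np.load('pics/w6.npz')); vv,uu=np.mgrid[:420,:560]; print(d['ee'],d['rot'])
for k in('blue',):
    m=colmask(d['pixels'],k).astype(np.uint8); m[300:]=0; n,l,st,ce=cv2.connectedComponentsWithStats(m)
    for i in range(1,n):
        if st[i,4]>500: v,u=np.where(l==i); print(k,ce[i],rect(wworld(d,u,v,.05)))
m=colmask(c['pixels'],'red')&(uu>350)&(uu<390)&(vv>175)&(vv<245)&(c['depth']>.5)
P=np.array([world(c,u,v) for v,u in zip(*np.where(m))]); Q=P[P[:,2]>.04]; print('rtube',rect(Q),np.median(Q[:,2]))
E
```

```text
time_s: 18.33
ee_pos: [0.5266, -0.2343, 0.0353]
eef_rot: [-3.127, 0.009, 0.035]
force: [-0.2, -0.6, 0.2]
grip_width: 0.0598
time_s: 18.75
ee_pos: [0.5265, -0.2343, 0.1938]
eef_rot: [-3.128, 0.008, 0.035]
force: [1.0, 0.0, -0.5]
grip_width: 0.0921
time_s: 19.17
ee_pos: [0.5312, -0.0526, 0.1948]
eef_rot: [-3.128, 0.007, 0.236]
force: [0.4, -0.3, 0.2]
grip_width: 0.0937
time_s: 19.5
ee_pos: [0.5323, -0.0184, 0.1955]
eef_rot: [-3.129, 0.006, 0.237]
force: [-0.5, 0.2, 0.0]
grip_width: 0.094
[ 0.53227834 -0.01839842  0.19545592] [-3.12874104  0.0061404   0.23746184]
blue [ 63.17164012 163.93560691] (array([512.8, 235.5]), array([139. ,  73.1]), 0.263)
blue [281.36481394 194.52213848] (array([532.8, -20.5]), array([142.9,  29.5]), 0.24)
rtube (array([ 528. , -231.7]), array([141.6,  32.3]), 0.039) 0.04929964002539666
```

```bash

python3 -m creep '{"translation":[[1,-5,-35],[1,-5,-70],[1,-5,-105],[1,-5,-135],[1,-5,-150]],"yaw":[0,0,0,0,0],"gripper":[0,0,0,0,0]}'
python3 -m creep '{"translation":[[1,-1,-3],[1,-1,-5],[1,-1,-5]],"yaw":[0,0,0],"gripper":[0,0,0]}'
```

```text
time_s: 20.02
ee_pos: [0.5316, -0.0255, 0.0416]
eef_rot: [-3.127, 0.011, 0.234]
force: [0.4, 0.2, -0.4]
grip_width: 0.0937
time_s: 20.27
ee_pos: [0.533, -0.0272, 0.0371]
eef_rot: [-3.127, 0.01, 0.233]
force: [0.6, -0.0, -0.1]
grip_width: 0.0941
```

```bash

python3 -m creep '{"translation":[[0,4,0],[0,6,-1],[0,6,-1],[0,6,-1],[0,6,-1]],"yaw":[0,0,0,0,0],"gripper":[0,255,255,255,255]}' 40
python3 -m creep '{"translation":[[0,0,0],[0,0,0],[0,0,0],[0,0,0],[0,0,0]],"yaw":[0,0,0,0,0],"gripper":[255,255,255,255,255]}' 40
python3 -m creep '{"translation":[[0,0,0],[0,0,0],[0,0,0]],"yaw":[0,0,0],"gripper":[255,255,255]}' 40
python3 -m creep '{"translation":[[0,0,0],[0,0,15],[0,0,45],[0,0,80],[0,0,120]],"yaw":[0,0,0,0,0],"gripper":[255,255,255,255,255]}'
```

```text
time_s: 20.68
ee_pos: [0.5331, -0.0211, 0.0365]
eef_rot: [-3.128, 0.01, 0.233]
force: [-0.2, -0.5, -0.8]
grip_width: 0.071
time_s: 21.1
ee_pos: [0.5331, -0.0211, 0.0365]
eef_rot: [-3.128, 0.01, 0.233]
force: [0.2, 0.8, -0.5]
grip_width: 0.0374
time_s: 21.35
ee_pos: [0.5331, -0.0211, 0.0366]
eef_rot: [-3.128, 0.01, 0.233]
force: [-0.4, 0.5, 0.5]
grip_width: 0.0298
time_s: 21.77
ee_pos: [0.5321, -0.021, 0.1565]
eef_rot: [-3.126, 0.013, 0.233]
force: [0.8, 0.1, -2.4]
grip_width: 0.0298
```

```bash

python3 -m creep '{"translation":[[-2,25,3],[-6,60,6],[-10,95,8],[-14,130,8],[-18,165,8]],"yaw":[0,0.01,0.02,0.03,0.035],"gripper":[255,255,255,255,255]}'
python3 -m creep '{"translation":[[-4,35,0],[-8,70,0],[-11,98,0],[-13,115,0],[-13,115,0]],"yaw":[0,0,0,0,0],"gripper":[255,255,255,255,255]}'
```

```text
time_s: 22.18
ee_pos: [0.5134, 0.1454, 0.1644]
eef_rot: [-3.126, 0.013, 0.268]
force: [1.6, 0.3, -2.2]
grip_width: 0.0295
time_s: 22.6
ee_pos: [0.4994, 0.2633, 0.1638]
eef_rot: [-3.126, 0.014, 0.271]
force: [0.2, 0.2, -2.9]
grip_width: 0.0297
```

```bash

python3 -m creep '{"translation":[[1,-4,-30],[1,-4,-60],[1,-4,-90],[1,-4,-112],[1,-4,-117]],"yaw":[0,0,0,0,0],"gripper":[255,255,255,255,255]}'
python3 -m creep '{"translation":[[0,0,-1],[1,0,-2],[1,0,-3],[1,0,-4],[1,0,-5]],"yaw":[0,0,0,0,0],"gripper":[255,255,255,255,255]}'
```

```text
time_s: 23.02
ee_pos: [0.4986, 0.2577, 0.0428]
eef_rot: [-3.127, 0.02, 0.271]
force: [0.4, -0.4, -3.8]
grip_width: 0.0295
time_s: 23.43
ee_pos: [0.5002, 0.2579, 0.0389]
eef_rot: [-3.127, 0.019, 0.271]
force: [-0.5, 0.2, -2.7]
grip_width: 0.0299
```

```bash

python3 -m creep '{"translation":[[0,1,-1],[0,1.5,-2],[0,1.5,-3],[0,1.5,-4],[0,1.5,-4]],"yaw":[0,0,0,0,0],"gripper":[255,255,255,255,255]}'
python3 -m creep '{"translation":[[0,0,-1],[0,0,-1]],"yaw":[0,0],"gripper":[255,255]}'
```

```text
time_s: 23.85
ee_pos: [0.5001, 0.2595, 0.0349]
eef_rot: [-3.127, 0.018, 0.271]
force: [-1.1, 0.2, 0.3]
grip_width: 0.0299
time_s: 24.02
ee_pos: [0.5002, 0.2596, 0.0346]
eef_rot: [-3.127, 0.018, 0.271]
force: [-6.1, -2.0, 8.4]
grip_width: 0.0299
```

```bash

python3 -m creep '{"translation":[[0,0,0],[0,0,0],[0,0,0],[0,0,0],[0,0,0]],"yaw":[0,0,0,0,0],"gripper":[0,0,0,0,0]}'
python3 -m creep '{"translation":[[0,0,10],[0,0,40],[0,0,80],[0,0,120],[0,0,155]],"yaw":[0,0,0,0,0],"gripper":[0,0,0,0,0]}'
python3 -m creep '{"translation":[[0,-38,0],[0,-76,0],[0,-114,0],[0,-152,0],[0,-190,0]],"yaw":[0,0,0,0,0],"gripper":[0,0,0,0,0]}'
python3 -m creep '{"translation":[[0,-10,0],[0,-10,0],[0,-10,0]],"yaw":[0,0,0],"gripper":[0,0,0]}'
python3 - <<'E'
from h import *
c=snap('top','top7'); s=snap('side','side7'); vv,uu=np.mgrid[:420,:560]
for k,a in dict(green=(140,190,175,245),blue=(186,226,180,250),red=(350,390,175,245),yellow=(405,445,185,255)).items():
    m=colmask(c['pixels'],k)&(uu>a[0])&(uu<a[1])&(vv>a[2])&(vv<a[3])&(c['depth']>.5)
    P=np.array([world(c,u,v) for v,u in zip(*np.where(m))]); Q=P[P[:,2]>.04]; print(k,rect(Q),Q.mean(0)*1000,np.median(Q[:,2]))
x=np.hstack([cv2.resize(c['pixels'][170:260,140:240],(400,360)),cv2.resize(c['pixels'][170:260,345:445],(400,360))])
y=cv2.resize(s['pixels'][130:360,130:470],(355,240)); x=np.vstack([x,np.zeros((240,800,3),np.uint8)]); x[360:,:355]=y
x[360:,360:]=cv2.resize(c['pixels'][100:260,130:450],(440,240)); cv2.imwrite('pics/f.png',x[:,:,::-1])
for n,u,v in(('tin',238,130),('can',331,127)): print(n,world(c,u,v))
E
```

```text
time_s: 24.43
ee_pos: [0.5002, 0.2596, 0.0345]
eef_rot: [-3.127, 0.018, 0.271]
force: [0.5, -0.1, 0.3]
grip_width: 0.0596
time_s: 24.85
ee_pos: [0.5002, 0.2595, 0.193]
eef_rot: [-3.127, 0.017, 0.271]
force: [0.0, 0.3, 0.5]
grip_width: 0.0919
time_s: 25.27
ee_pos: [0.4998, 0.0679, 0.1939]
eef_rot: [-3.127, 0.016, 0.271]
force: [1.0, 0.1, 0.0]
grip_width: 0.0938
time_s: 25.52
ee_pos: [0.4999, 0.058, 0.1945]
eef_rot: [-3.127, 0.015, 0.27]
force: [-0.2, 0.4, 0.0]
grip_width: 0.0939
green (array([507.8, 389.6]), array([135.8,  38.6]), 0.267) [508.43150284 389.16914047  49.56241924] 0.049645463955593216
blue (array([499.8, 261. ]), array([139.5,  31.8]), 0.273) [500.0564769  260.51193803  49.26002684] 0.0493636137236082
red (array([ 526.2, -231.5]), array([138.3,  31.6]), 0.034) [ 525.89590988 -230.96932182   49.10566275] 0.0490399116606306
yellow (array([ 506.6, -399.7]), array([ 32.5, 141.2]), 3.076) [ 506.14563056 -399.08742625   48.88229318] 0.04892611141830394
tin [0.75974158 0.16673425 0.04468385]
can [ 0.74673698 -0.10680075  0.16350249]
```

```bash
sleep 1
```

```text
(no output)
```

View pics/f.png

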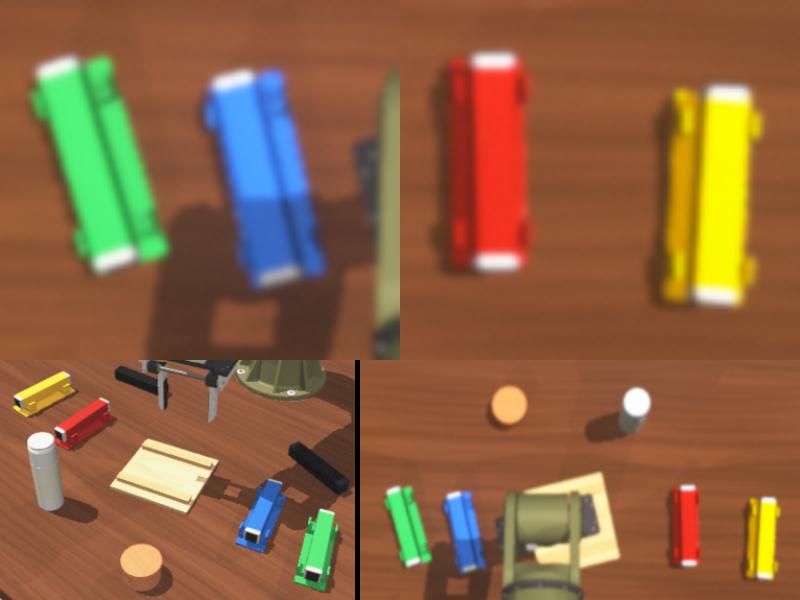

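All four tubes lie flat in their own cradles (tops at z≈0.049, within about 5 mm of the measured seats). The tin and can haven't moved, and the gripper is clear. Handing in.

```bash
python3 -c "
from station import ctrl
print(ctrl.hand_in())"
```

```text
the job is handed in; nothing more can be done
None
```

I took the stack apart in the order yellow, green, red, blue and set each tube down in the cradle of its own colour. I handed the job in after about 26 s of robot time.

**Tubes:** the final top and side pictures show all four lying between the lips with their ends level with the cradles. By depth their tops are at 49 mm, against 48 mm expected when flat. Their centres are within about 5 mm of the measured seats and their angles agree to about 0.02 rad.

**One reading disagreed:** the last angle for green came out at 0.267 rad, against 0.335 for its seat. An earlier look had given 0.34, so I took it as noise in the colour mask. It is within the 0.15 rad tolerance either way.

**Bystanders:** the tin reads unchanged. The can reads within 2 mm in plan. Its height reading was 8 mm lower, on a single pixel of its rounded top, but the picture shows it standing where it was.

**Grip on red:** the fingers closed about 5 mm off centre, which nudged the tube sideways on its battens before the lift. Nothing was dropped.

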